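# Nest the milk pans with their handles fanned

### The arm

A 6-joint arm with a two-finger parallel gripper is mounted at the origin on the work surface. World frame = base frame: x ahead of the robot, y to its left, z up, the work surface at z = 0. Lengths are in m, angles in rad, forces in N, time in s.
With the tool pointing down it reaches from about 0.3 to 0.875 m from the base axis. Payload 6.4 kg.
Tool frame: the origin (TCP) lies where the fingers leave the gripper's body, on its centre line; the fingertips stand 73 mm ahead of it and the grasp point (between the pads) lies 54 mm ahead of it (ctrl.pinch_z is the distance from the TCP to the grasp point, in m); z points along the fingers, y is the direction in which the jaws open and shut (so a half turn about z gives the same grasp; the last joint's range is limited). The gripper opens to 85 mm and grips with 20 to 120 N. Pads are 22 mm wide; open, the fingers measure 114 mm over their backs; the gripper's body (76 mm by 85 mm) begins 54 mm behind the grasp point. The pads swing forward as they close: fully open they stand 13 mm farther back than shut.
Start: joints at [-1.529, 0.181, 1.607, -0, 1.354, -0.206], TCP at [0.141, -0.557, 0.304] pointing down, gripper open.
Joint ranges: [-2.99, 2.99], [-0.89, 2.07], [0.3, 2.58], [-1.14, 4.28], [0, 2.63], [-3.12, 3.12]. Speed limits (rad/s): [2.57, 2.57, 3.01, 3.14, 3.14, 3.14].

### API

Orientations are given as a unit quaternion [w, x, y, z].
In Python, from bench import ctrl, camera, camera_model gives the robot as it stands.
- The arm moves only by the tool arm_command, never from a script. Its argument "series" is a list of rows, each a list of 7 numbers: the shift along the tool's x, y, z in m, then the turn, a rotation vector about the tool's x, y, z in degrees, then the finger opening in m, from 0 to 0.0854. In form: [[tx, ty, tz, rx, ry, rz, gripper], ...]. A call has exactly 5 rows; each row is the pose to reach, as a shift and turn from the pose commanded when the call began, along the tool's axes at that moment; what a row does not reach only later rows make up. A row lasts 1/10 s, in which the tool goes at most 50 mm and 8.59 degrees, less where a joint would pass 70% of its speed; a pose out of reach is approached as far as the arm can. A call with a gripper value outside its range is refused whole. The fingers move at their own pace and stop on an object; the grip force is fixed at half the most. Time passes only in rows, so rows that repeat a pose let the fingers close, or fill a call up. It gives the time, the measured TCP pose, the force and the opening at its end, in the units of the state.
- ctrl.get_obs(): the state, without advancing time (a new reading comes with each control period).
- camera(name): name is "side" or "top"; returns (picture, depth): 420x560x3 uint8, red, green, blue; 420x560 float32, m along the optical axis (not along the pixel's ray), 0 where there is no reading.
- camera_model(name): a dict with "K" (3x3 intrinsics, pixels), "distortion" ([k1, k2, p1, p2, k3] as OpenCV has them; the pictures are not rectified), "position" and "attitude" of the camera in the world. Camera axes: x right, y down, z forward; pixel columns grow to the right and rows downward; lengths in m; the calibration is good to about 2 mm. A picture is of the moment at which its call begins. camera_model takes no time and is no camera call.
- ctrl.hand_in(): hands the job in, once; it reports no verdict.
The state is a dict: "time_s": time; "q": joint angles; "dq": joint speeds; "joint_efforts": joint torques, N m; "eef_pos": TCP position; "eef_rot": TCP orientation; "wrist_force": force on the tool from outside, world axes, zero at the start; "torque": the same for the moment, N m; "opening": opening from 0.0 (shut) to 1.0 (fully open).
Only numpy, scipy, OpenCV 4.12 (cv2) and the standard library are available. Lean on these libraries where they do the work, as an engineer would, in place of code of your own. Each camera call takes 0.05 s, during which the arm holds its last target. There are 200 camera calls.

### The job

Put the milk pans away as a nest: take the medium pan off its sloped rest and set it down level in the large pan, then set the small pan in the medium one. Each pan must sit fully down, with its handle turned about 45 degrees from the handle of the pan it sits in, both turned the same way round (either way), so that the three handles fan out. Set the pans in gently, without dropping them, do not push the large pan about, and leave everything else on the counter where it is.

Things in the scene. Friction and masses are not known exactly. Their poses are not given: they have to be found in the camera images.
- large_pan_centre (a point): centre (on the axis, half-way up) of the largest pan (0.55 kg), standing empty and upright on the counter: round open steel pan, straight sides, outer diameter 112, height 60, wall 3, floor 4 mm. z: its axis, out of the mouth; x: from the axis towards its handle. Its handle points away from the robot, up to 50 degrees to either side.
- large_pan_handle (a point): middle of the large pan's black straight handle, 111 mm from the pan's axis along its x and 74 mm above its underside (14 mm above its rim). The handle bar is 81 mm long (along x, 70 to 151 mm from the axis), 16 mm wide (y), 14 mm tall (z), with a sloping steel tab joining it to the rim. Same axes as the pan.
- medium_pan_centre (a point): centre (on the axis, half-way up) of the middle-sized pan (about 0.26 kg): round open steel pan, straight sides, outer diameter 90, height 60, wall 3, floor 4 mm. z: its axis, out of the mouth; x: from the axis towards its handle. It lies on a sloped rest, axis leaning 30 degrees from vertical towards the robot, handle up the slope. In the large pan it has 8 mm to spare all round; its underside lies 4 mm higher.
- medium_pan_handle (a point): middle of the medium pan's black straight handle, 100 mm from the pan's axis along its x and 74 mm above its underside (14 mm above its rim). The handle bar is 81 mm long (along x, 59 to 140 mm from the axis), 16 mm wide (y), 14 mm tall (z), with a sloping steel tab joining it to the rim. Same axes as the pan.
- small_pan_centre (a point): centre (on the axis, half-way up) of the smallest pan (about 0.17 kg): round open steel pan, straight sides, outer diameter 68, height 56, wall 3, floor 4 mm. z: its axis, out of the mouth; x: from the axis towards its handle. It lies likewise on the other rest. Inside the medium pan it has 8 mm to spare all round and its underside is 4 mm above the medium pan's.
- small_pan_handle (a point): middle of the small pan's black straight handle, 89 mm from the pan's axis along its x and 70 mm above its underside (14 mm above its rim). The handle bar is 81 mm long (along x, 48 to 129 mm from the axis), 16 mm wide (y), 14 mm tall (z), with a sloping steel tab joining it to the rim. Same axes as the pan.
- medium_rest_mid (a point): point on the sloping face of the fixed white rest that carries the medium pan, 45 mm above the counter, midway across. The face, 140 long and 106 mm wide, rises at 30 degrees along the rest's x (away from the robot) to 84 mm; a 14 mm lip 50 mm down the slope stops the pan. x horizontal to the high end, z up
- small_rest_mid (a point): the same point of the identical rest that carries the small pan; the two rests stand left and right of the large pan, and which is on which side varies
- cup_a: bystander: lidded takeaway cup, grey, 68 mm across, 88 mm tall, beyond the pans; origin under its foot
- cup_b: bystander: lidded takeaway cup, cream paper, same size; origin under its foot
- mug: bystander: white mug, 80 mm across, 75 mm tall, far left; origin under its foot
- syrup: bystander: amber bottle, 56 mm across, 150 mm tall, far right; origin under its foot
- sugar_jar: bystander: glass jar, 72 mm across, 85 mm tall, far side, left of centre; origin under its foot
- spoon: bystander: steel spoon 150 mm long, lying flat on the near side, left of centre
- tamper: bystander: dark steel coffee tamper, 58 mm across, 80 mm tall, on the near side, right of centre; origin under its foot
Not all that is in view belongs to the job. What is shaped like the part that bears small_pan_centre but blue is not meant.

How it is judged:
On the way, in this order (a step that is already met when the one before it is completed fails the run):
1. the medium pan sits level in the large one, its handle turned to one side, let go (((z of medium_pan_centre in the frame of large_pan_centre between 0.001 and 0.007 m and horizontal distance between medium_pan_centre and large_pan_centre below 0.014 m and angle between medium_pan_centre's own z axis and vertical below 0.07 rad and angle between the x axis of medium_pan_centre and the x axis of large_pan_centre, either way round between 0.42 and 1.15 rad and x of medium_pan_handle in the frame of large_pan_centre above 0.01 m and y of medium_pan_handle in the frame of large_pan_centre above 0.02 m) or (z of medium_pan_centre in the frame of large_pan_centre between 0.001 and 0.007 m and horizontal distance between medium_pan_centre and large_pan_centre below 0.014 m and angle between medium_pan_centre's own z axis and vertical below 0.07 rad and angle between the x axis of medium_pan_centre and the x axis of large_pan_centre, either way round between 0.42 and 1.15 rad and x of medium_pan_handle in the frame of large_pan_centre above 0.01 m and y of medium_pan_handle in the frame of large_pan_centre below -0.02 m)) and contact force between the fingers and medium_pan below 0.1 N), for 0.2 s.
2. the small pan sits level in the medium one, its handle turned on the same way, let go (((z of medium_pan_centre in the frame of large_pan_centre between 0.001 and 0.007 m and horizontal distance between medium_pan_centre and large_pan_centre below 0.014 m and angle between each of medium_pan_centre, small_pan_centre's own z axis and vertical below 0.07 rad and angle between the x axis of medium_pan_centre and the x axis of large_pan_centre, either way round between 0.42 and 1.15 rad and x of medium_pan_handle in the frame of large_pan_centre above 0.01 m and y of medium_pan_handle in the frame of large_pan_centre above 0.02 m and z of small_pan_centre in the frame of medium_pan_centre between -0.001 and 0.005 m and horizontal distance between small_pan_centre and medium_pan_centre below 0.014 m and angle between the x axis of small_pan_centre and the x axis of medium_pan_centre, either way round between 0.42 and 1.15 rad and x of small_pan_handle in the frame of medium_pan_centre above 0.01 m and y of small_pan_handle in the frame of medium_pan_centre above 0.02 m) or (z of medium_pan_centre in the frame of large_pan_centre between 0.001 and 0.007 m and horizontal distance between medium_pan_centre and large_pan_centre below 0.014 m and angle between each of medium_pan_centre, small_pan_centre's own z axis and vertical below 0.07 rad and angle between the x axis of medium_pan_centre and the x axis of large_pan_centre, either way round between 0.42 and 1.15 rad and x of medium_pan_handle in the frame of large_pan_centre above 0.01 m and y of medium_pan_handle in the frame of large_pan_centre below -0.02 m and z of small_pan_centre in the frame of medium_pan_centre between -0.001 and 0.005 m and horizontal distance between small_pan_centre and medium_pan_centre below 0.014 m and angle between the x axis of small_pan_centre and the x axis of medium_pan_centre, either way round between 0.42 and 1.15 rad and x of small_pan_handle in the frame of medium_pan_centre above 0.01 m and y of small_pan_handle in the frame of medium_pan_centre below -0.02 m)) and contact force between the fingers and medium_pan below 0.1 N and contact force between the fingers and small_pan below 0.1 N), for 0.2 s.
At the end, for the whole second after the job is handed in: Medium pan fully down (3 mm) and level (4 degrees) in the large one, small pan likewise in the medium one; each handle 24 to 66 degrees from the one below, both steps the same way round; large pan upright, within 40 mm of its start; all at rest and let go (all of step 2 and angle between large_pan_centre's own z axis and vertical below 0.05 rad and distance of large_pan_centre from where it was at the start of the episode below 0.04 m and linear speed of each of large_pan, medium_pan, small_pan below 0.02 m/s); the robot touches nothing.
It fails at once if the large pan is pushed more than 40 mm or tipped (distance of large_pan_centre from where it was at the start of the episode above 0.04 m or angle between large_pan_centre's own z axis and vertical above 0.3 rad).
It fails at once if a pan is banged or pressed hard into the one below (over 40 N) (contact force between medium_pan and large_pan above 40 N or contact force between small_pan and medium_pan above 40 N).
It fails at once if a pan is let go and falls (more than about 18 mm) ((contact force between the fingers and medium_pan below 0.1 N and linear speed of medium_pan above 0.6 m/s) or (contact force between the fingers and small_pan below 0.1 N and linear speed of small_pan above 0.6 m/s)).
It fails at once if something else on the counter is moved more than 30 mm (distance of any of cup_a, cup_b, mug, syrup, sugar_jar, spoon, tamper from where it was at the start of the episode above 0.03 m).
It also fails if it takes over 64 s, if anything falls off the work surface, if the arm or the gripper's body presses on something with over 40 N, if the wrist force passes 120 N, or if a joint passes its speed limit or range.

## Working session

There is one attempt and no reset: what is moved stays moved. The work goes in short steps, Python scripts to look and compute and a tool call to move; the robot and the scene stay as the last step left them, time stands still between calls to the robot, and variables do not carry over. Pictures are saved under pics/ and viewed, about 8 in all and at most 12, crops included, and the job is handed in when it is done.

Besides the shell and the picture viewer there is one more tool, called as a command line: name --pt "numbers of a row" for each row, then --argument value for the rest. arm_command: Moves the arm, as the interface text tells. Its arguments: {"type":"object","properties":{"series":{"type":"array","items":{"type":"array","items":{"type":"number"}}}},"required":["series"]}

```bash
ls; mkdir -p pics; cat > h.py <<'E'
import numpy as np, cv2
from scipy.spatial.transform import Rotation as R
from bench import ctrl, camera, camera_model
def cm(n):
    m=camera_model(n); K=np.array(m['K']);D=np.array(m['distortion'],float);p=np.array(m['position'])
    a=np.array(m['attitude'],float)
    A=a if a.shape==(3,3) else R.from_quat(a[[1,2,3,0]]).as_matrix()
    return K,D,p,A
def cloud(n,depth):
    K,D,p,A=cm(n); h,w=depth.shape
    u,v=np.meshgrid(np.arange(w),np.arange(h))
    q=cv2.undistortPoints(np.stack([u,v],-1).reshape(-1,1,2).astype(np.float64),K,D).reshape(h,w,2)
    P=np.concatenate([q*depth[...,None],depth[...,None]],-1)
    W=P@A.T+p; W[depth==0]=np.nan
    return W
def snap(n,tag):
    im,d=camera(n); cv2.imwrite(f'pics/{tag}.png',im[...,::-1]); np.savez(f'{tag}.npz',im=im,d=d); return im,d
E
python3 - <<'E'
from h import *
for n in('side','top'):
    print({k:np.round(np.array(v,float),3).tolist() for k,v in camera_model(n).items()})
    snap(n,n+'0')
a=[cv2.imread(f'pics/{n}0.png') for n in('side','top')]
print(ctrl.get_obs())
E
```

```text
pics
{'K': [[503.591, 0.0, 284.841], [0.0, 503.591, 211.194], [0.0, 0.0, 1.0]], 'distortion': [-0.169, 0.0, 0.0, 0.0, 0.0], 'position': [0.049, 0.906, 1.082], 'attitude': [0.087, -0.195, 0.899, -0.382]}
{'K': [[433.029, 0.0, 275.62], [0.0, 433.029, 198.288], [0.0, 0.0, 1.0]], 'distortion': [0.021, 0.0, 0.0, 0.0, 0.0], 'position': [0.311, -0.012, 1.49], 'attitude': [-0.048, 0.715, -0.697, 0.034]}
{'time_s': 0.1, 'q': array([-1.52929042e+00,  1.81502205e-01,  1.60789860e+00, -4.66714992e-05,
        1.35381613e+00, -2.06342162e-01]), 'dq': array([-0.00104734, -0.00297662, -0.00258205, -0.00014389, -0.00042244,
       -0.0011209 ]), 'joint_efforts': array([ 1.27684521e-03, -4.45876944e+01, -3.52238238e+01, -4.14619517e-04,
        4.18960350e-03,  1.94864988e-06]), 'eef_pos': array([ 0.14102402, -0.55703961,  0.30305877]), 'eef_rot': array([-8.11256378e-04,  9.92330288e-01,  1.23612051e-01,  4.41519489e-05]), 'wrist_force': array([ 0.31781934, -0.580598  , -0.30108604]), 'torque': array([-0.00207155, -0.00417297, -0.02424365]), 'opening': 1.0005528843789413}
```

View pics/top0.png

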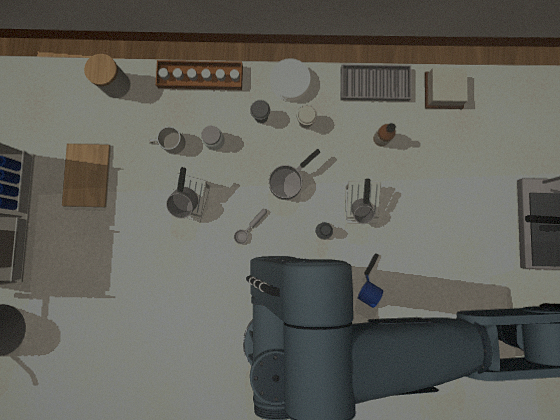

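View pics/side0.png

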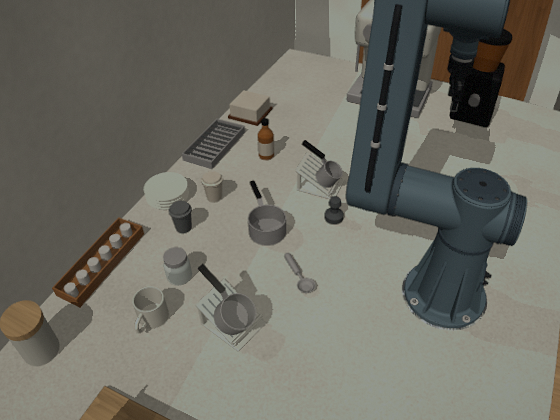

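The top view shows the large pan at (285,182) with its handle to (318,152). The medium pan is at (182,203) on the left rest and the small one at (363,208) on the right rest. Candidates for the small pan are the steel one at (363,208) on its rest and the blue one at (370,292), a decoy lying nearer the robot. I choose (363,208). Next I fit all the poses from depth.

```bash
cat > fit.py <<'E'
from h import *
from scipy.optimize import least_squares
DIM=dict(L=(.056,.060,.111),M=(.045,.060,.100),S=(.034,.056,.089))  # radius,height,handle mid
def box(p,c,h):
    q=np.abs(p-c)-h; return np.linalg.norm(np.maximum(q,0),axis=1)+np.minimum(q.max(1),0)
def sdf(p,k):  # p in pan frame, origin at centre
    r,H,m=DIM[k]; rho=np.hypot(p[:,0],p[:,1]); z=p[:,2]
    def b2(a,b,ha,hb):
        q=np.stack([np.abs(a)-ha,np.abs(b)-hb],1); return np.linalg.norm(np.maximum(q,0),axis=1)+np.minimum(q.max(1),0)
    wall=b2(rho-(r-.0015),z,.0015,H/2); floor=b2(rho,z+H/2-.002,r,.002)
    return np.minimum(np.minimum(wall,floor),box(p,[m,0,H/2+.014],[.0405,.008,.007]))
def rot(yaw,tilt): # handle horizontal dir yaw; axis leans opposite to handle by tilt
    return R.from_euler('z',yaw)*R.from_euler('y',-tilt)
def fit(W,k,x0,tilt,zmin):
    """x0=(x,y,z,yaw); returns pose of centre"""
    x=np.array(x0,float)
    for rad,sc in((.02,.006),(.012,.003),(.008,.002),(.008,.002)):
        Q=(W-x[:3])@rot(x[3],tilt).as_matrix()
        s=np.abs(sdf(Q,k)); P=W[(s<rad)&(W[:,2]>zmin)]
        f=lambda x:sdf((P-x[:3])@rot(x[3],tilt).as_matrix(),k)
        o=least_squares(f,x,loss='soft_l1',f_scale=sc,x_scale=[.01,.01,.01,.1]); x=o.x
    return x,len(P),np.median(np.abs(f(x)))
def pts(tags):
    return [ (lambda W:W[np.isfinite(W).all(-1)])(cloud(n,np.load(t+'.npz')['d'])) for n,t in tags]
E
python3 - <<'E'
from fit import *
T=cloud('top',np.load('top0.npz')['d'])
for n,(u,v) in dict(L=(285,182),Lh=(310,159),M=(182,203),Mh=(182,180),S=(363,208),Sh=(367,188),blue=(370,292),tamper=(324,230),spoon=(250,228),cupa=(260,110),cupb=(307,116),jar=(212,138),syr=(385,132)).items(): print(n,np.round(T[v,u],3))
W=pts([('top','top0'),('side','side0')])
g=dict(L=(T[182,285],T[159,310],0),M=(T[203,182],T[180,182],np.pi/6),S=(T[208,363],T[188,367],np.pi/6))
for k,(c,h,t) in g.items():
    d=(h-c)[:2]; yaw=np.arctan2(d[1],d[0]); m=DIM[k]
    o=rot(yaw,t).apply([m[2],0,m[1]/2+.02]); x0=np.r_[h-o,yaw]
    if k=='L': x0[2]=.03
    for nm,P in(('top',W[0]),('side',W[1]),('both',np.vstack(W))):
        P=P[np.linalg.norm(P-x0[:3],axis=1)<.25]
        x,n,e=fit(P,k,x0,t,.008); print(k,nm,np.round(x,4),n,round(e,4))
im=cv2.imread('pics/side0.png')[100:360,170:370]; cv2.imwrite('pics/c1.png',cv2.resize(im,None,fx=2.3,fy=2.3,interpolation=cv2.INTER_CUBIC))
E
```

```text
L [ 0.54  -0.012  0.005]
Lh [ 0.607 -0.092  0.082]
M [0.456 0.335 0.035]
Mh [0.514 0.307 0.169]
S [ 0.453 -0.275  0.038]
Sh [ 0.505 -0.266  0.154]
blue [ 0.181 -0.292  0.07 ]
tamper [ 0.374 -0.142  0.083]
spoon [0.378 0.105 0.001]
cupa [0.769 0.078 0.087]
cupb [ 0.75  -0.079  0.091]
jar [0.67  0.234 0.086]
syr [ 0.696 -0.332  0.11 ]
L top [ 0.5346 -0.0113  0.0356 -0.821 ] 541 0.0008
L side [ 0.5364 -0.0098  0.0307 -0.8152] 1122 0.0009
L both [ 0.5353 -0.0104  0.0349 -0.8134] 1664 0.0009
M top [ 0.4552  0.3246  0.0721 -0.2158] 982 0.001
M side [ 0.4573  0.3288  0.0695 -0.2737] 1892 0.001
M both [ 0.457   0.3268  0.071  -0.2512] 2854 0.0011
S top [ 0.4436 -0.2671  0.065   0.0407] 663 0.0011
S side [ 0.4435 -0.2666  0.0613  0.0212] 773 0.0012
S both [ 0.4429 -0.2664  0.0635  0.017 ] 1430 0.0012
```

View pics/c1.png

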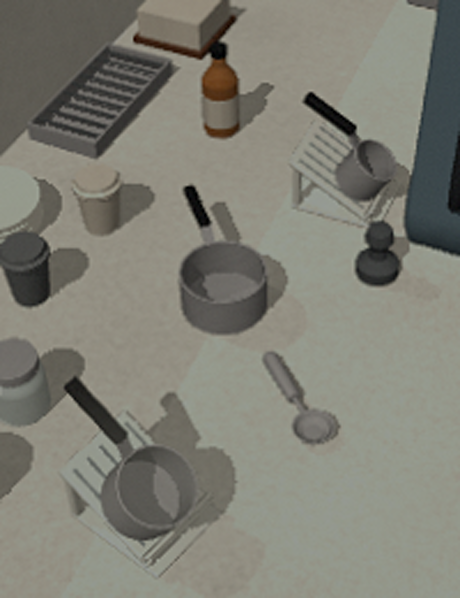

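The close crop confirms the steel small pan with the black handle on the right rest, at about (363,175) in the crop. The poses agree to about 3 mm between cameras. I'll grip each handle with the tool along the pan's axis.

```bash
cat > goal.py <<'E'
from fit import *
import sys
POSE=dict(L=(.536,-.010,.030,-.815),M=(.4565,.327,.0687,-.25),S=(.4433,-.2668,.0615,.02))
def state():
    o=ctrl.get_obs(); w=o['eef_rot']; return np.array(o['eef_pos']),R.from_quat(w[[1,2,3,0]]),o
def tool(Rp): return Rp*R.from_euler('x',np.pi)
def tcp(c,Rp,k,r,up=0): return c+Rp.apply([r,0,DIM[k][1]/2+.014+ctrl.pinch_z+up])
def delta(p,Rt,label=''):
    p0,R0,_=state(); print(label,'shift mm',np.round(1e3*R0.inv().apply(p-p0),1),'rotvec deg',np.round((R0.inv()*Rt).as_rotvec(degrees=True),1),'target',np.round(p,3))
E
python3 - <<'E'
from goal import *
print(ctrl.pinch_z)
p0,R0,_=state()
x=np.array(POSE['M']);Rp=rot(x[3],np.pi/6)
p=tcp(x[:3],Rp,'M',.08,.10); print('above',p, tcp(x[:3],Rp,'M',.08))
lev=tool(rot(x[3],0))
delta(np.array([.45,-.22,.32]),R0,'w1'); delta(np.array([.45,.1,.32]),lev,'w2'); delta(p,tool(Rp),'w3')
E
```

```text
0.0539
above [0.42775434 0.33433997 0.28008643] [0.47619996 0.32196977 0.19348389]
w1 shift mm [ 382.2 -251.   -16.4] rotvec deg [0. 0. 0.] target [ 0.45 -0.22  0.32]
w2 shift mm [ 460.7 -561.2  -15.9] rotvec deg [-0.1  0.  28.5] target [0.45 0.1  0.32]
w3 shift mm [ 496.6 -793.8   24.4] rotvec deg [-7.6 29.4 27.8] target [0.428 0.334 0.28 ]
```

arm_command --pt "0.036 -0.024 -0.004 0 0 0 0.05" --pt "0.076 -0.05 -0.008 0 0 0 0.05" --pt "0.115 -0.075 -0.012 0 0 0 0.05" --pt "0.153 -0.1 -0.016 0 0 0 0.05" --pt "0.191 -0.126 -0.016 0 0 0 0.05"

```text
time_s: 0.6
eef_pos: [0.2963, -0.3871, 0.3202]
eef_rot: [0.0, 0.992, 0.123, 0.0]
wrist_force: [0.4, -1.0, 0.0]
opening: 0.589
```

arm_command --pt "0.038 -0.025 0 0 0 0 0.05" --pt "0.076 -0.05 0 0 0 0 0.05" --pt "0.115 -0.075 0 0 0 0 0.05" --pt "0.153 -0.1 0 0 0 0 0.05" --pt "0.191 -0.126 0 0 0 0 0.05"

```text
time_s: 1.1
eef_pos: [0.4504, -0.2178, 0.3197]
eef_rot: [-0.0, 0.992, 0.124, -0.0]
wrist_force: [0.9, -0.9, -0.4]
opening: 0.585
```

arm_command --pt "0.013 -0.04 0 0 0 5 0.05" --pt "0.022 -0.085 0 0 0 10 0.05" --pt "0.033 -0.13 0 0 0 15 0.05" --pt "0.044 -0.175 0 0 0 20 0.05" --pt "0.054 -0.215 0 0 0 25 0.05"

```text
time_s: 1.6
eef_pos: [0.4485, 0.0044, 0.3197]
eef_rot: [-0.0, 0.995, -0.096, -0.0]
wrist_force: [0.5, -0.5, 0.2]
opening: 0.586
```

```bash
python3 - <<'E'
from goal import *
print(state())
x=np.array(POSE['M']);Rp=rot(x[3],np.pi/6)
delta(tcp(x[:3],Rp,'M',.08,.10),tool(Rp),'w3')
E
```

```text
(array([0.44853965, 0.00436292, 0.31965789]), Rotation.from_matrix(array([[ 9.81662443e-01, -1.90627304e-01, -2.80390467e-04],
                            [-1.90627216e-01, -9.81662450e-01,  3.13734605e-04],
                            [-3.35055175e-04, -2.54531425e-04, -9.99999911e-01]])), {'time_s': 1.6, 'q': array([-2.56139725e-01, -1.27819544e-01,  1.89053463e+00,  2.36794380e-04,
        1.37922830e+00,  1.50641257e+00]), 'dq': array([ 0.90091295, -0.03324571,  0.02545161, -0.00326564, -0.00229772,
        1.7575272 ]), 'joint_efforts': array([-4.48409334e+00, -2.94549876e+01, -3.46681058e+01, -1.97319797e-02,
        2.49236086e-01, -2.30448604e+00]), 'eef_pos': array([0.44853965, 0.00436292, 0.31965789]), 'eef_rot': array([-1.42722310e-04,  9.95405044e-01, -9.57536138e-02, -1.54571661e-04]), 'wrist_force': array([ 0.47184817, -0.5261674 ,  0.23657898]), 'torque': array([-0.00948288, -0.03659225, -0.00955931]), 'opening': 0.5861336018841756})
w3 shift mm [ -83.3 -320.    39.7] rotvec deg [-0.9 30.   3.3] target [0.428 0.334 0.28 ]
```

arm_command --pt "-0.01 -0.042 0 0 5 1 0.045" --pt "-0.02 -0.085 0 0 10 2 0.045" --pt "-0.03 -0.128 0 0 15 3 0.045" --pt "-0.04 -0.17 0 0 20 3 0.045" --pt "-0.06 -0.21 0 -1 26 3 0.045"

```text
time_s: 2.1
eef_pos: [0.4298, 0.2213, 0.3206]
eef_rot: [0.029, 0.967, -0.118, 0.226]
wrist_force: [0.8, 0.0, -0.2]
opening: 0.525
```

arm_command --pt "0 0 0 0 0 0 0.045" --pt "0 0 0 0 0 0 0.045" --pt "0 0 0 0 0 0 0.045" --pt "0 0 0 0 0 0 0.045" --pt "0 0 0 0 0 0 0.045"

```text
time_s: 2.6
eef_pos: [0.4307, 0.2178, 0.32]
eef_rot: [0.03, 0.967, -0.12, 0.223]
wrist_force: [-0.1, -0.2, -0.7]
opening: 0.528
```

```bash
python3 - <<'E'
from goal import *
print(state()[2]['q'])
x=np.array(POSE['M']);Rp=rot(x[3],np.pi/6)
delta(tcp(x[:3],Rp,'M',.08,.10),tool(Rp),'w3')
E
```

```text
[ 0.35212749 -0.20797338  2.009339   -0.30678641  0.98215147  2.29388177]
w3 shift mm [ -45.4 -112.5   21.6] rotvec deg [0.2 4.  0.3] target [0.428 0.334 0.28 ]
```

arm_command --pt "-0.01 -0.03 0 0 1 0 0.045" --pt "-0.02 -0.06 0.005 0 2 0 0.045" --pt "-0.035 -0.09 0.013 0 3 0 0.045" --pt "-0.045 -0.1125 0.0216 0.2 4 0.3 0.045" --pt "-0.045 -0.1125 0.0216 0.2 4 0.3 0.045"

```text
time_s: 3.1
eef_pos: [0.4266, 0.3365, 0.2778]
eef_rot: [0.033, 0.959, -0.118, 0.256]
wrist_force: [-0.0, -0.5, 0.0]
opening: 0.529
```

```bash
python3 - <<'E'
from goal import *
snap('side','side1');snap('top','top1')
x=np.array(POSE['M']);Rp=rot(x[3],np.pi/6)
delta(tcp(x[:3],Rp,'M',.08,.0),tool(Rp),'grasp')
# close-up of the medium pan and gripper from both views
def crop(n,u,v,s=90): return cv2.resize(cv2.imread(f'pics/{n}.png')[max(v-s,0):v+s,max(u-s,0):u+s],(400,400),interpolation=cv2.INTER_CUBIC)
cv2.imwrite('pics/c2.png',np.hstack([crop('side1',220,290),crop('top1',185,185)]))
E
```

```text
grasp shift mm [  1.    0.7 100. ] rotvec deg [-0.   0.   0.2] target [0.476 0.322 0.193]
```

View pics/c2.png

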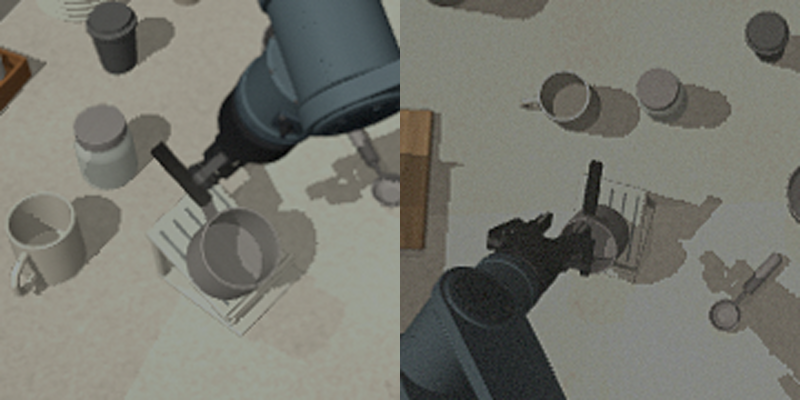

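Left half: the fingertips at (205,172) are in line with the handle. Right half: the gripper is at (545,240) beside the handle at (594,190). I'll advance part way and check the handle's offset in the tool frame numerically.

arm_command --pt "0 0 0.015 0 0 0 0.045" --pt "0 0 0.03 0 0 0 0.045" --pt "0 0 0.045 0 0 0 0.045" --pt "0 0 0.055 0 0 0 0.045" --pt "0 0 0.055 0 0 0 0.045"

```text
time_s: 3.7
eef_pos: [0.4534, 0.3282, 0.2307]
eef_rot: [0.033, 0.959, -0.119, 0.256]
wrist_force: [-0.3, -0.6, 0.4]
opening: 0.529
```

```bash
python3 - <<'E'
from goal import *
p0,R0,_=state()
for n in('side','top'):
    im,d=snap(n,n+'2'); W=cloud(n,d); Q=R0.inv().apply((W-p0).reshape(-1,3))
    dark=(im.reshape(-1,3).max(1)<60)
    # handle region: along tool x -25..70, z beyond tips
    m=np.isfinite(Q).all(1)&(abs(Q[:,1])<.04)&(Q[:,2]>.082)&(Q[:,2]<.122)&(Q[:,0]>-.03)&(Q[:,0]<.07)&dark
    H=Q[m]; print(n,m.sum(),'x range',np.percentile(H[:,0],[2,98]).round(3))
    for a in(-.02,0,.02,.04):
        s=H[abs(H[:,0]-a)<.01]
        if len(s)>3: print(a,len(s),'y pct',np.percentile(s[:,1],[5,50,95]).round(4),'z',np.percentile(s[:,2],[5,50]).round(4))
    m=np.isfinite(Q).all(1)&(abs(Q[:,1])<.06)&(Q[:,2]>.03)&(Q[:,2]<.075)&(abs(Q[:,0])<.03)
    print('fingers y',np.percentile(Q[m][:,1],[2,25,50,75,98]).round(3) if m.sum()>5 else m.sum())
    X=np.array(POSE['M']); P=W[np.isfinite(W).all(-1)]; P=P[np.linalg.norm(P-X[:3],axis=1)<.2]
    Qt=R0.inv().apply(P-p0); P=P[(Qt[:,2]>.08)]
    print(fit(P,'M',X,np.pi/6,.008))
E
```

```text
side 149 x range [-0.018  0.06 ]
-0.02 22 y pct [-0.0072 -0.0014  0.0053] z [0.0877 0.092 ]
0.02 34 y pct [-0.0073 -0.0022  0.0054] z [0.0877 0.092 ]
0.04 58 y pct [-0.0085 -0.0033  0.004 ] z [0.0885 0.0913]
fingers y 0
(array([ 0.45683736,  0.3289826 ,  0.06936021, -0.26987021]), 1798, np.float64(0.0010249177830599526))
top 135 x range [-0.016  0.061]
-0.02 11 y pct [-0.0052  0.0001  0.0047] z [0.0851 0.0882]
0 33 y pct [-0.0065  0.0039  0.0081] z [0.0854 0.0901]
0.02 34 y pct [-0.0057  0.003   0.0091] z [0.0844 0.0886]
0.04 33 y pct [-0.0055  0.0014  0.0088] z [0.0846 0.0886]
fingers y [-0.035 -0.024 -0.022  0.027  0.035]
(array([ 0.45490604,  0.32410462,  0.07176878, -0.2291264 ]), 619, np.float64(0.0011711810174427975))
```

arm_command --pt "0 0 0.012 0 0 0 0.045" --pt "0 0 0.024 0 0 0 0.045" --pt "0 0 0.036 0 0 0 0.045" --pt "0 0 0.044 0 0 0 0.045" --pt "0 0 0.044 0 0 0 0.045"

```text
time_s: 4.3
eef_pos: [0.4745, 0.3235, 0.1926]
eef_rot: [0.033, 0.959, -0.119, 0.256]
wrist_force: [0.3, 0.3, 0.5]
opening: 0.527
```

arm_command --pt "0 0 0 0 0 0 0.03" --pt "0 0 0 0 0 0 0.02" --pt "0 0 0 0 0 0 0.01" --pt "0 0 0 0 0 0 0.005" --pt "0 0 0 0 0 0 0.005"

```text
time_s: 4.8
eef_pos: [0.4747, 0.3242, 0.195]
eef_rot: [0.032, 0.959, -0.118, 0.257]
wrist_force: [-1.0, -1.9, 3.1]
opening: 0.171
```

arm_command --pt "0 0 -0.006 0 0 0 0.005" --pt "0 0 -0.014 0 0 0 0.005" --pt "0 0 -0.025 0 0 0 0.005" --pt "0 0 -0.035 0 0 0 0.005" --pt "0 0 -0.035 0 0 0 0.005"

```text
time_s: 5.3
eef_pos: [0.4574, 0.3293, 0.2266]
eef_rot: [0.031, 0.958, -0.118, 0.258]
wrist_force: [-0.3, 0.4, -1.7]
opening: 0.176
```

```bash
cat >> goal.py <<'E'
def fitfull(k,n,tag,X,ang):
    """fit pan held in the gripper, pose free incl. tilt; points beyond the fingers"""
    im,d=snap(n,tag); W=cloud(n,d).reshape(-1,3); W=W[np.isfinite(W).all(1)]
    W=W[np.linalg.norm(W-X[:3],axis=1)<.2]; p0,R0,_=state(); Q=R0.inv().apply(W-p0)
    # drop points on gripper (around the tool)
    W=W[~((Q[:,2]<.075)&(abs(Q[:,1])<.075)&(abs(Q[:,0])<.075))&(W[:,2]>.008)]
    x=np.r_[X,ang].astype(float)
    for rad,sc in((.02,.006),(.012,.003),(.008,.002),(.008,.002)):
        P=W[np.abs(sdf((W-x[:3])@rot(x[3],x[4]).as_matrix(),k))<rad]
        f=lambda x:sdf((P-x[:3])@rot(x[3],x[4]).as_matrix(),k)
        x=least_squares(f,x,loss='soft_l1',f_scale=sc,x_scale=[.01,.01,.01,.1,.1]).x
    Rp=rot(x[3],x[4]); g=p0+R0.apply([0,0,ctrl.pinch_z])
    print(n,np.round(x,4),len(P),'med',round(np.median(abs(f(x))),4),'grasp in pan',np.round(Rp.inv().apply(g-x[:3]),4),'rel rot deg',np.round((tool(Rp).inv()*R0).as_rotvec(degrees=True),1)); return x
E
python3 - <<'E'
from goal import *
p0,R0,_=state(); Rp=R0*R.from_euler('x',-np.pi)
c=p0-Rp.apply([.08,0,.044+.054])
for n in('side','top'): fitfull('M',n,n+'3',np.r_[c,-.25],np.pi/6)
print(c)
E
```

```text
side [ 0.4381  0.3349  0.1007 -0.222   0.5342] 1348 med 0.0008 grasp in pan [ 0.0806 -0.002   0.0435] rel rot deg [-0.6 -0.5  1.2]
top [ 0.4381  0.333   0.1036 -0.298   0.5136] 348 med 0.0007 grasp in pan [0.0775 0.003  0.0423] rel rot deg [ 1.5  0.6 -2.6]
[0.4380561  0.33443033 0.10170257]
```

```bash
python3 - <<'E'
from goal import *
R1=rot(-.12,0); R2=rot(-.03,0)
delta(tcp(np.array([.45,.27,.17]),R1,'M',.08),tool(R1),'a')
delta(tcp(np.array([.536,-.010,.15]),R2,'M',.08),tool(R2),'b')
E
```

```text
a shift mm [96.2 48.7  6.3] rotvec deg [  1.8 -30.   -7. ] target [0.529 0.26  0.268]
b shift mm [216.4 292.3  98.6] rotvec deg [  3.2 -29.9 -12.1] target [ 0.616 -0.012  0.248]
```

arm_command --pt "0.015 0.005 -0.015 0 -3 0 0.005" --pt "0.035 0.015 -0.015 0.5 -10 -2 0.005" --pt "0.055 0.028 -0.01 1 -17 -4 0.005" --pt "0.076 0.039 0 1.4 -24 -6 0.005" --pt "0.096 0.049 0.006 1.8 -30 -7 0.005"

```text
time_s: 5.9
eef_pos: [0.5303, 0.2589, 0.2679]
eef_rot: [-0.0, 0.998, -0.06, -0.002]
wrist_force: [1.1, -0.6, -2.5]
opening: 0.176
```

```bash
python3 - <<'E'
from goal import *
R2=rot(-.03,0)
delta(tcp(np.array([.536,-.010,.15]),R2,'M',.08),tool(R2),'b')
E
```

```text
b shift mm [117.6 259.1  19.4] rotvec deg [-0.   0.2 -5.2] target [ 0.616 -0.012  0.248]
```

arm_command --pt "0.01 0.022 0.002 0 0 -1 0.005" --pt "0.027 0.06 0.005 0 0 -2 0.005" --pt "0.045 0.1 0.01 0 0 -3 0.005" --pt "0.063 0.14 0.015 0 0 -4 0.005" --pt "0.08 0.176 0.019 0 0 -5 0.005"

```text
time_s: 6.4
eef_pos: [0.5876, 0.0733, 0.2478]
eef_rot: [0.001, 1.0, -0.017, -0.0]
wrist_force: [1.2, -0.5, -2.6]
opening: 0.166
```

arm_command --pt "0.013 0.028 0 0 0 0 0.005" --pt "0.025 0.055 0 0 0 0 0.005" --pt "0.035 0.076 0 0 0 0 0.005" --pt "0.0376 0.083 0 0 0 0 0.005" --pt "0.0376 0.083 0 0 0 0 0.005"

```text
time_s: 6.9
eef_pos: [0.6221, -0.0097, 0.2481]
eef_rot: [0.0, 1.0, -0.018, -0.001]
wrist_force: [0.2, 0.1, -3.1]
opening: 0.173
```

```bash
python3 - <<'E'
from goal import *
p0,R0,_=state(); Rp=R0*R.from_euler('x',-np.pi)
c=p0-Rp.apply([.08,0,.044+.054]);print(c)
for n in('side','top'):
    fitfull('M',n,n+'4',np.r_[c,-.03],0.)
    W=pts([(n,n+'4')])[0]; W=W[np.linalg.norm(W[:,:2]-[.536,-.01],axis=1)<.2]
    print('L',fit(W[W[:,2]<.09],'L',POSE['L'],0,.008))
def crop(n,u,v,s=90): return cv2.resize(cv2.imread(f'pics/{n}.png')[max(v-s,0):v+s,max(u-s,0):u+s],(400,400),interpolation=cv2.INTER_CUBIC)
cv2.imwrite('pics/c3.png',np.hstack([crop('side4',260,200),crop('top4',285,180)]))
E
```

```text
[ 0.5420315  -0.00686004  0.1501773 ]
side [ 0.5431 -0.0053  0.1481  5.2426  0.0148] 1017 med 0.0007 grasp in pan [0.0432 0.0661 0.0455] rel rot deg [  0.4  -0.9 -57.6]
L (array([ 5.36454740e-01, -9.75078393e-03,  3.54477482e-02,  2.23052479e+01]), 800, np.float64(0.0007883528890354589))
top [ 0.5411 -0.0054  0.1501  5.3584  0.015 ] 39 med 0.0004 grasp in pan [0.0511 0.0627 0.0435] rel rot deg [  0.3  -0.9 -51.1]
L (array([ 0.53216942, -0.01213352,  0.03312127, -0.79183058]), 206, np.float64(0.0012811424332571848))
```

View pics/c3.png

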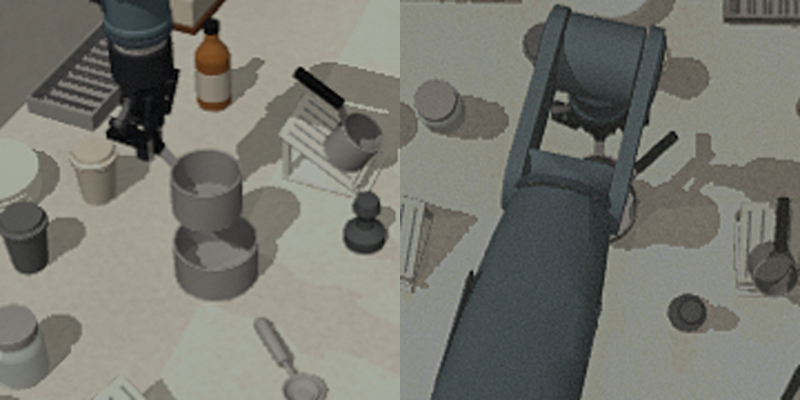

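The left half shows the medium pan level over the large one: medium mouth (207,175), large (215,250). It is offset by about (+6.6, −5) mm, consistently in both cameras. I correct that, then lower.

arm_command --pt "-0.003 0.0025 0 0 -0.9 0 0.005" --pt "-0.0066 0.005 0 0 -0.9 0 0.005" --pt "-0.0066 0.005 0.01 0 -0.9 0 0.005" --pt "-0.0066 0.005 0.03 0 -0.9 0 0.005" --pt "-0.0066 0.005 0.04 0 -0.9 0 0.005"

```text
time_s: 7.5
eef_pos: [0.6142, -0.013, 0.2066]
eef_rot: [-0.0, 1.0, -0.017, -0.009]
wrist_force: [-0.4, -0.8, -3.7]
opening: 0.173
```

arm_command --pt "0 0 0 0 0 0 0.005" --pt "0 0 0.008 0 0 0 0.005" --pt "0 0 0.018 0 0 0 0.005" --pt "0 0 0.026 0 0 0 0.005" --pt "0 0 0.03 0 0 0 0.005"

```text
time_s: 8.0
eef_pos: [0.6143, -0.0135, 0.1775]
eef_rot: [0.0, 1.0, -0.017, -0.009]
wrist_force: [0.6, -0.6, -4.0]
opening: 0.172
```

```bash
python3 - <<'E'
from goal import *
p0,R0,o=state(); Rp=R0*R.from_euler('x',-np.pi)
c=p0-Rp.apply([.08,0,.044+.054]);print(c,o['wrist_force'])
n='side'; x=fitfull('M',n,n+'5',np.r_[c,-.03],0.)
W=pts([(n,n+'5')])[0]; W=W[(np.linalg.norm(W[:,:2]-[.536,-.01],axis=1)<.08)&(W[:,2]<.062)]
r=np.hypot(W[:,0]-.5364,W[:,1]+.0098)
W=W[r>.051]
print('L',fit(W,'L',POSE['L'],0,.008))
E
```

```text
[ 0.53262817 -0.01073682  0.08095968] [ 0.61432411 -0.56172027 -3.99070136]
side [ 0.5319 -0.0085  0.0766 -3.1677  0.0799] 1078 med 0.001 grasp in pan [-0.0774  0.0028  0.053 ] rel rot deg [   5.5    0.  -179.5]
L (array([ 5.36974173e-01, -9.66346933e-03,  3.11018130e-02, -4.54815432e+01]), 538, np.float64(0.0007275414231403287))
```

```bash
cat >> goal.py <<'E'
def cyl(k,tag,X,n='side',zlo=.066,excl=.0):
    """fit upper pan body only (x,y,z,tilt x,tilt y), yaw irrelevant"""
    W=pts([(n,tag)])[0]; r,H,_=DIM[k]; W=W[(np.linalg.norm(W[:,:2]-X[:2],axis=1)<r+.012)&(W[:,2]>zlo)&(W[:,2]<X[2]+H/2+.006)]
    T=lambda x:R.from_euler('xy',x[3:5]).as_matrix()
    rel=W-X[:3]; a=np.arctan2(rel[:,1],rel[:,0])-X[3]; a=(a+np.pi)%(2*np.pi)-np.pi
    W=W[abs(a)>.6]; x=np.r_[X[:3],0,0]
    for rad in(.012,.006,.006):
        P=W[abs(sdf((W-x[:3])@T(x),k))<rad]; f=lambda x:sdf((P-x[:3])@T(x),k)
        x=least_squares(f,x,loss='soft_l1',f_scale=.002,x_scale=[.01,.01,.01,.1,.1]).x
    print(k,tag,np.round(x,4),len(P),round(np.median(abs(f(x))),4)); return x
E
python3 - <<'E'
from goal import *
cyl('M','side4',(.542,-.007,.149,-.03),zlo=.08)
cyl('M','side5',(.534,-.009,.079,-.03))
im=cv2.imread('pics/side5.png')[150:290,190:340]; cv2.imwrite('pics/c4.png',cv2.resize(im,None,fx=4,fy=4,interpolation=cv2.INTER_CUBIC))
E
```

```text
M side4 [ 0.5432 -0.0054  0.1483 -0.0149 -0.0102] 913 0.0007
M side5 [ 5.34e-01 -8.60e-03  8.12e-02  2.74e-02  5.00e-04] 588 0.0008
```

View pics/c4.png

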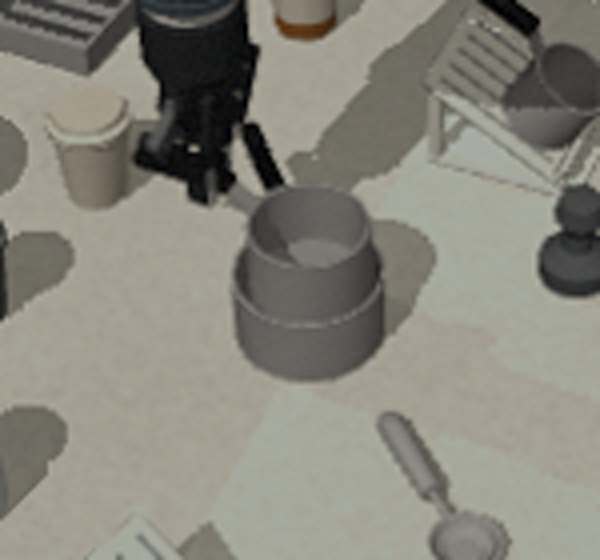

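The crop shows the medium pan (310,230) entering the large one (310,320) level and nearly concentric. A 2.5 mm correction, then lower on.

arm_command --pt "0.0025 -0.001 0.006 0 0 0 0.005" --pt "0.0025 -0.001 0.014 0 0 0 0.005" --pt "0.0025 -0.001 0.022 0 0 0 0.005" --pt "0.0025 -0.001 0.03 0 0 0 0.005" --pt "0.0025 -0.001 0.036 0 0 0 0.005"

```text
time_s: 8.55
eef_pos: [0.6164, -0.0126, 0.1416]
eef_rot: [0.0, 1.0, -0.017, -0.009]
wrist_force: [0.1, 0.2, -2.0]
opening: 0.176
```

arm_command --pt "0 0 0 0 0 0 0.005" --pt "0 0 0.002 0 0 0 0.005" --pt "0 0 0.004 0 0 0 0.005" --pt "0 0 0.006 0 0 0 0.005" --pt "0 0 0.007 0 0 0 0.005"

```text
time_s: 9.05
eef_pos: [0.6167, -0.0127, 0.1357]
eef_rot: [0.0, 1.0, -0.017, -0.008]
wrist_force: [0.1, 1.0, -2.7]
opening: 0.173
```

arm_command --pt "0 0 0.0005 0 0 0 0.005" --pt "0 0 0.001 0 0 0 0.005" --pt "0 0 0.0015 0 0 0 0.005" --pt "0 0 0.002 0 0 0 0.005" --pt "0 0 0.002 0 0 0 0.005"

```text
time_s: 9.55
eef_pos: [0.6169, -0.0127, 0.1341]
eef_rot: [0.0, 1.0, -0.017, -0.008]
wrist_force: [0.8, -0.2, -0.3]
opening: 0.174
```

arm_command --pt "0 0 0.0005 0 0 0 0.005" --pt "0 0 0.001 0 0 0 0.005" --pt "0 0 0.001 0 0 0 0.005" --pt "0 0 0.001 0 0 0 0.005" --pt "0 0 0.001 0 0 0 0.005"

```text
time_s: 10.05
eef_pos: [0.6173, -0.0127, 0.1338]
eef_rot: [0.0, 1.0, -0.017, -0.007]
wrist_force: [0.2, 0.1, 5.3]
opening: 0.176
```

```bash
python3 - <<'E'
from goal import *
snap('side','side6'); print(ctrl.get_obs()['wrist_force'])
cyl('M','side6',(.536,-.009,.036,-.03),zlo=.02)
W=pts([('side','side6')])[0]
for lo,hi in((0,.0445),(.0446,.06)):
    pass
W=W[(np.linalg.norm(W[:,:2]-[.536,-.01],axis=1)<.08)&(W[:,2]<.06)]; W=W[np.hypot(W[:,0]-.5364,W[:,1]+.0098)>.051]
print('L',fit(W,'L',POSE['L'],0,.008))
E
```

```text
[-0.33079092  0.30783099  5.10413364]
M side6 [ 0.533  -0.0039  0.0421  0.1894  0.2085] 631 0.0014
L (array([ 5.36625643e-01, -1.01772356e-02,  2.93581244e-02, -1.10280337e+02]), 575, np.float64(0.0006841740473889995))
```

Firm contact at about 8 N at the expected height. Release and retreat.

arm_command --pt "0 0 0 0 0 0 0.018" --pt "0 0 0 0 0 0 0.022" --pt "0 0 0 0 0 0 0.028" --pt "0 0 0 0 0 0 0.033" --pt "0 0 0 0 0 0 0.033"

```text
time_s: 10.6
eef_pos: [0.6165, -0.0126, 0.1325]
eef_rot: [0.0, 1.0, -0.017, -0.008]
wrist_force: [0.4, -0.2, 0.5]
opening: 0.385
```

arm_command --pt "0 0 -0.01 0 0 0 0.033" --pt "0 0 -0.03 0 0 0 0.033" --pt "0 0 -0.06 0 0 0 0.033" --pt "0 0 -0.1 0 0 0 0.04" --pt "0 0 -0.14 0 0 0 0.04"

```text
time_s: 11.1
eef_pos: [0.6186, -0.0125, 0.2745]
eef_rot: [0.0, 1.0, -0.017, -0.008]
wrist_force: [1.3, 0.8, 0.2]
opening: 0.467
```

```bash
python3 - <<'E'
from goal import *
print(state()[2]['q'])
snap('side','side7')
x=np.array(POSE['S']);Rp=rot(x[3],np.pi/6)
p0,R0,_=state(); lev=tool(rot(x[3],0))
delta(np.array([.47,-.15,.29]),lev,'w2'); delta(tcp(x[:3],Rp,'S',.08,.1),tool(Rp),'above')
im=cv2.imread('pics/side7.png')[150:290,190:340]; cv2.imwrite('pics/c5.png',cv2.resize(im,None,fx=4,fy=4,interpolation=cv2.INTER_CUBIC))
W=pts([('side','side7')])[0]; W=W[np.linalg.norm(W-[.536,-.01,.05],axis=1)<.18]
for t in(0,):
  P=W[(np.hypot(W[:,0]-.5364,W[:,1]+.01)<.052)|(W[:,2]>.066)]
  P=P[P[:,1]>-.075]; 
  print('M',fit(P,'M',(.536,-.01,.034,-.03),0,.01))
E
```

```text
[-0.21031823  0.31094626  1.50920512 -0.00377153  1.33770922  1.39539372]
w2 shift mm [-147.1  142.    -5.7] rotvec deg [ 0.2  0.3 -3.1] target [ 0.47 -0.15  0.29]
above shift mm [-198.4  261.2   13.7] rotvec deg [ 1.  30.3 -3. ] target [ 0.415 -0.267  0.271]
M (array([ 0.53584597, -0.00782832,  0.03500995, -0.03936081]), 754, np.float64(0.0009826405935491611))
```

View pics/c5.png

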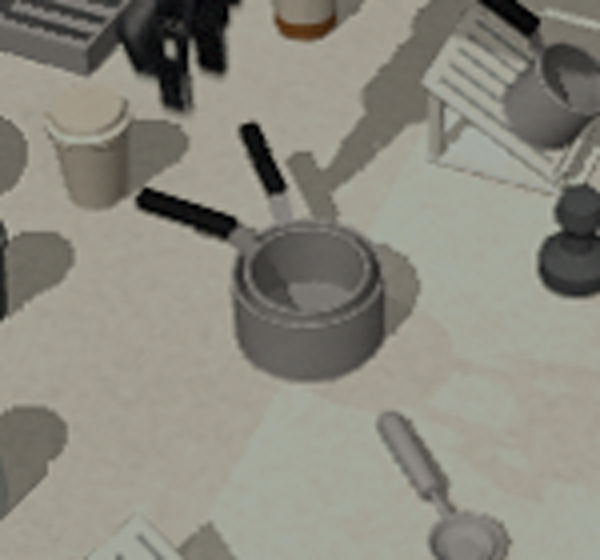

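The medium pan is seated level in the large one: rims concentric at (310,275), handles at (190,212) and (262,158). The fit gives z = 0.035 m and a 44° fan. On to the small pan.

arm_command --pt "-0.02 0.026 -0.005 0 3 -0.5 0.045" --pt "-0.045 0.06 -0.008 0 8 -1 0.045" --pt "-0.07 0.095 -0.01 0 13 -2 0.045" --pt "-0.1 0.13 -0.01 0.5 18 -3 0.045" --pt "-0.125 0.165 -0.01 0.6 22 -3 0.045"

```text
time_s: 11.65
eef_pos: [0.4872, -0.1739, 0.2857]
eef_rot: [-0.001, 0.983, 0.01, 0.185]
wrist_force: [-0.8, -0.1, -0.1]
opening: 0.528
```

arm_command --pt "0 0 0 0 0 0 0.045" --pt "0 0 0 0 0 0 0.045" --pt "0 0 0 0 0 0 0.045" --pt "0 0 0 0 0 0 0.045" --pt "0 0 0 0 0 0 0.045"

```text
time_s: 12.15
eef_pos: [0.4893, -0.172, 0.2849]
eef_rot: [-0.002, 0.983, 0.011, 0.183]
wrist_force: [-0.0, 1.0, -0.1]
opening: 0.523
```

```bash
python3 - <<'E'
from goal import *
x=np.array(POSE['S']);Rp=rot(x[3],np.pi/6)
delta(tcp(x[:3],Rp,'S',.08,.06),tool(Rp),'above60')
E
```

```text
above60 shift mm [-70.3  93.8  24.7] rotvec deg [-0.1  8.9  0.1] target [ 0.435 -0.267  0.237]
```

arm_command --pt "-0.02 0.025 -0.005 0 3 0 0.045" --pt "-0.045 0.055 -0.005 0 6 0 0.045" --pt "-0.062 0.082 0.005 0 8 0 0.045" --pt "-0.07 0.094 0.018 0 9 0 0.045" --pt "-0.07 0.094 0.025 0 9 0 0.045"

```text
time_s: 12.65
eef_pos: [0.4335, -0.2688, 0.2348]
eef_rot: [-0.003, 0.966, 0.008, 0.259]
wrist_force: [0.7, 0.8, -0.3]
opening: 0.528
```

arm_command --pt "0 0 0 0 0 0 0.045" --pt "0 0 0 0 0 0 0.045" --pt "0 0 0 0 0 0 0.045" --pt "0 0 0 0 0 0 0.045" --pt "0 0 0 0 0 0 0.045"

```text
time_s: 13.15
eef_pos: [0.4344, -0.268, 0.2369]
eef_rot: [-0.002, 0.966, 0.01, 0.26]
wrist_force: [0.8, -0.2, -0.3]
opening: 0.531
```

```bash
python3 - <<'E'
from goal import *
p0,R0,_=state(); X=np.array(POSE['S']); Rp=rot(X[3],np.pi/6)
delta(tcp(X[:3],Rp,'S',.08),tool(Rp),'grasp')
for n in('side','top'):
    im,d=snap(n,n+'8'); W=cloud(n,d); Q=R0.inv().apply((W-p0).reshape(-1,3))
    dark=(im.reshape(-1,3).max(1)<60)
    m=np.isfinite(Q).all(1)&(abs(Q[:,1])<.04)&(Q[:,2]>.088)&(Q[:,2]<.13)&(Q[:,0]>-.04)&(Q[:,0]<.07)&dark
    H=Q[m]; print(n,m.sum(),'x range',np.percentile(H[:,0],[2,98]).round(3))
    for a in(-.02,0,.02,.04):
        s=H[abs(H[:,0]-a)<.01]
        if len(s)>3: print(a,len(s),'y pct',np.percentile(s[:,1],[5,50,95]).round(4),'z',np.percentile(s[:,2],[5,50]).round(4))
    P=W[np.isfinite(W).all(-1)]; P=P[np.linalg.norm(P-X[:3],axis=1)<.2]
    Qt=R0.inv().apply(P-p0); P=P[(Qt[:,2]>.085)]
    print(fit(P,'S',X,np.pi/6,.008))
E
```

```text
grasp shift mm [-0.1 -1.  60.5] rotvec deg [ 0.  -0.1  0. ] target [ 0.465 -0.266  0.185]
side 133 x range [-0.031  0.045]
-0.02 33 y pct [-0.0099 -0.0048  0.0053] z [0.1052 0.1102]
0 33 y pct [-0.0111 -0.0034  0.0065] z [0.1042 0.1104]
0.02 34 y pct [-0.0133 -0.0069  0.0047] z [0.1053 0.1099]
0.04 28 y pct [-0.0108 -0.0055  0.0037] z [0.1056 0.1098]
(array([ 0.44336747, -0.26594793,  0.06092775,  0.00964635]), 780, np.float64(0.001166819245063978))
top 117 x range [-0.026  0.047]
-0.02 29 y pct [-0.007  -0.0004  0.0063] z [0.101  0.1061]
0 27 y pct [-0.0081 -0.0012  0.0049] z [0.1007 0.1062]
0.02 30 y pct [-0.0069 -0.0017  0.0058] z [0.1011 0.1052]
0.04 31 y pct [-0.0081 -0.0015  0.0041] z [0.1024 0.1062]
(array([ 0.44679852, -0.25924507,  0.06587296, -0.10052616]), 329, np.float64(0.002220327245716762))
```

Centred within 3 mm. Advance with −2 mm in y, and grip.

arm_command --pt "0 -0.002 0.015 0 0 0 0.045" --pt "0 -0.002 0.03 0 0 0 0.045" --pt "0 -0.002 0.045 0 0 0 0.045" --pt "0 -0.002 0.056 0 0 0 0.045" --pt "0 -0.002 0.06 0 0 0 0.045"

```text
time_s: 13.75
eef_pos: [0.4641, -0.2653, 0.1834]
eef_rot: [-0.003, 0.966, 0.009, 0.259]
wrist_force: [-0.0, -1.0, -0.1]
opening: 0.521
```

arm_command --pt "0 0 0 0 0 0 0.03" --pt "0 0 0 0 0 0 0.02" --pt "0 0 0 0 0 0 0.01" --pt "0 0 0 0 0 0 0.005" --pt "0 0 0 0 0 0 0.005"

```text
time_s: 14.25
eef_pos: [0.4642, -0.2662, 0.1851]
eef_rot: [-0.002, 0.966, 0.009, 0.26]
wrist_force: [-0.2, -1.9, 1.1]
opening: 0.173
```

arm_command --pt "0 0 -0.006 0 0 0 0.005" --pt "0 0 -0.015 0 0 0 0.005" --pt "0 0 -0.03 0 0 0 0.005" --pt "0 0 -0.045 0 0 0 0.005" --pt "0 0 -0.05 0 0 0 0.005"

```text
time_s: 14.75
eef_pos: [0.4385, -0.2665, 0.2291]
eef_rot: [-0.002, 0.966, 0.009, 0.26]
wrist_force: [0.4, -0.5, 0.1]
opening: 0.176
```

```bash
python3 - <<'E'
from goal import *
p0,R0,_=state(); Rp=R0*R.from_euler('x',-np.pi)
c=p0-Rp.apply([.08,0,.042+.054])
for n in('side','top'): fitfull('S',n,n+'9',np.r_[c,.02],np.pi/6)
R1=rot(.35,0)
delta(tcp(np.array([.46,-.2,.19]),R1,'S',.08),tool(R1),'a')
E
```

```text
side [ 0.418  -0.2659  0.1059 -0.0083  0.5386] 503 med 0.0009 grasp in pan [0.0803 0.     0.0414] rel rot deg [ 0.7 -0.7 -1.4]
top [ 0.4162 -0.2669  0.1087  0.0349  0.5079] 122 med 0.0007 grasp in pan [ 0.079  -0.0009  0.0398] rel rot deg [-0.5  1.   0.8]
a shift mm [113.7 -92.1  -0.5] rotvec deg [  5.1 -29.8 -18.5] target [ 0.535 -0.173  0.286]
```

arm_command --pt "0.018 -0.012 -0.012 0.5 -4 -2 0.005" --pt "0.042 -0.032 -0.012 1.5 -10 -6 0.005" --pt "0.066 -0.052 -0.01 2.7 -17 -10 0.005" --pt "0.09 -0.072 -0.005 4 -23.5 -14.5 0.005" --pt "0.114 -0.092 0 5 -29.8 -18.5 0.005"

```text
time_s: 15.35
eef_pos: [0.5369, -0.1715, 0.2851]
eef_rot: [0.0, 0.985, 0.175, -0.002]
wrist_force: [0.2, -0.3, -1.5]
opening: 0.176
```

```bash
python3 - <<'E'
from goal import *
R2=rot(.745,0)
delta(tcp(np.array([.536,-.009,.16]),R2,'S',.08),tool(R2),'b')
E
```

```text
b shift mm [ 129.3 -183.4   28.8] rotvec deg [ -0.1   0.2 -22.5] target [0.595 0.045 0.256]
```

arm_command --pt "0.015 -0.02 0 0 0 -3 0.005" --pt "0.035 -0.05 0 0 0 -7 0.005" --pt "0.055 -0.08 0.005 0 0 -11 0.005" --pt "0.08 -0.115 0.01 0 0 -15 0.005" --pt "0.1 -0.145 0.015 0 0 -18 0.005"

```text
time_s: 15.85
eef_pos: [0.5803, 0.0004, 0.2687]
eef_rot: [-0.001, 0.945, 0.327, -0.0]
wrist_force: [-0.3, -0.5, -1.2]
opening: 0.176
```

arm_command --pt "0 0 0 0 0 0 0.005" --pt "0 0 0 0 0 0 0.005" --pt "0 0 0 0 0 0 0.005" --pt "0 0 0 0 0 0 0.005" --pt "0 0 0 0 0 0 0.005"

```text
time_s: 16.35
eef_pos: [0.5801, -0.0029, 0.27]
eef_rot: [-0.0, 0.946, 0.325, 0.0]
wrist_force: [0.2, -0.2, -1.1]
opening: 0.173
```

```bash
python3 - <<'E'
from goal import *
R2=rot(.745,0)
delta(tcp(np.array([.536,-.009,.15]),R2,'S',.08),tool(R2),'b')
E
```

```text
b shift mm [ 41.2 -28.9  24.2] rotvec deg [-0.  -0.  -4.8] target [0.595 0.045 0.246]
```

arm_command --pt "0.012 -0.009 0.006 0 0 -1.5 0.005" --pt "0.027 -0.02 0.014 0 0 -3 0.005" --pt "0.041 -0.029 0.024 0 0 -4.8 0.005" --pt "0.041 -0.029 0.024 0 0 -4.8 0.005" --pt "0.041 -0.029 0.024 0 0 -4.8 0.005"

```text
time_s: 16.85
eef_pos: [0.5943, 0.0469, 0.2453]
eef_rot: [-0.001, 0.931, 0.366, -0.001]
wrist_force: [-0.4, 0.5, -0.4]
opening: 0.171
```

```bash
python3 - <<'E'
from goal import *
p0,R0,_=state(); Rp=R0*R.from_euler('x',-np.pi)
c=p0-Rp.apply([.08,0,.042+.054]); yaw=Rp.as_euler('ZYX')[0];print(c,yaw,state()[2]['q'])
for n in('side','top'):
    snap(n,n+'10')
    try: cyl('S',n+'10',np.r_[c,yaw],n,zlo=.09)
    except Exception as e: print(e)
W=pts([('side','side10')])[0]; W=W[np.linalg.norm(W-[.536,-.01,.05],axis=1)<.18]
P=W[((np.hypot(W[:,0]-.5364,W[:,1]+.01)<.052)|(W[:,2]>.066))&(W[:,2]<.09)&(W[:,1]>-.075)]
print('M',fit(P,'M',(.536,-.008,.034,-.039),0,.01))
delta(tcp(np.array([.536,-.009,.15]),rot(.745,0),'S',.08),tool(rot(.745,0)),'b')
im=cv2.imread('pics/side10.png')[130:290,190:350]; cv2.imwrite('pics/c6.png',cv2.resize(im,None,fx=3.5,fy=3.5,interpolation=cv2.INTER_CUBIC))
E
```

```text
[ 0.53559069 -0.00753301  0.14930566] 0.7490195469239094 [-1.20387468e-01  2.84498089e-01  1.60506065e+00  4.91922664e-04
  1.25360405e+00  7.01236007e-01]
S side10 [ 0.5361 -0.006   0.1495 -0.0029  0.02  ] 590 0.0009
S top10 [ 0.5347 -0.0075  0.1524  0.0213 -0.0081] 278 0.0007
M (array([ 0.53595193, -0.0072297 ,  0.03471481, -0.04301563]), 684, np.float64(0.0010444015712610583))
b shift mm [-0.5  0.7  0.2] rotvec deg [-0.  -0.   0.2] target [0.595 0.045 0.246]
```

View pics/c6.png

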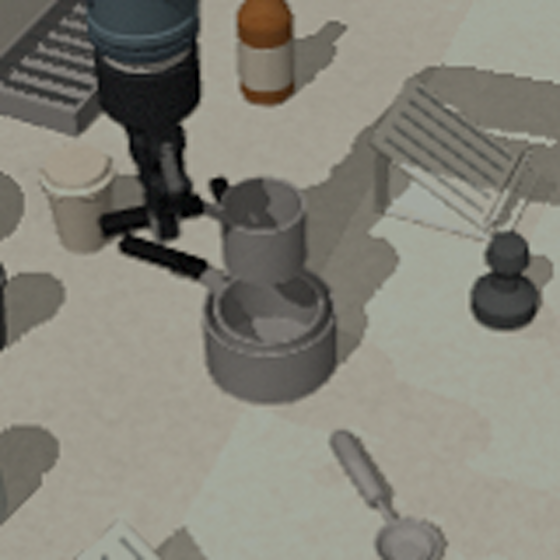

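The small pan (265,230) hangs level over the nest (270,310), within about 1.5 mm. Lower it.

arm_command --pt "0.0007 0.001 0.008 0 0 0 0.005" --pt "0.0007 0.001 0.02 0 0 0 0.005" --pt "0.0007 0.001 0.035 0 0 0 0.005" --pt "0.0007 0.001 0.048 0 0 0 0.005" --pt "0.0007 0.001 0.055 0 0 0 0.005"

```text
time_s: 17.45
eef_pos: [0.5946, 0.046, 0.1884]
eef_rot: [-0.001, 0.931, 0.365, -0.001]
wrist_force: [-0.1, -0.0, -1.3]
opening: 0.174
```

arm_command --pt "0 0 0 0 0 0 0.005" --pt "0 0 0.006 0 0 0 0.005" --pt "0 0 0.013 0 0 0 0.005" --pt "0 0 0.018 0 0 0 0.005" --pt "0 0 0.02 0 0 0 0.005"

```text
time_s: 17.95
eef_pos: [0.5954, 0.0461, 0.1703]
eef_rot: [-0.001, 0.931, 0.365, -0.0]
wrist_force: [-1.0, 0.4, -1.8]
opening: 0.173
```

```bash
python3 - <<'E'
from goal import *
p0,R0,_=state(); Rp=R0*R.from_euler('x',-np.pi)
c=p0-Rp.apply([.08,0,.042+.054]); yaw=Rp.as_euler('ZYX')[0];print(c,yaw)
snap('side','side11'); cyl('S','side11',np.r_[c,yaw],zlo=.07)
E
```

```text
[ 0.53665676 -0.00816023  0.07430559] 0.7476742642233294
S side11 [ 0.5378 -0.0065  0.0753 -0.0162 -0.0323] 340 0.0008
```

arm_command --pt "-0.001 0.001 0.006 0 0 0 0.005" --pt "-0.001 0.001 0.014 0 0 0 0.005" --pt "-0.001 0.001 0.022 0 0 0 0.005" --pt "-0.001 0.001 0.028 0 0 0 0.005" --pt "-0.001 0.001 0.03 0 0 0 0.005"

```text
time_s: 18.5
eef_pos: [0.595, 0.0448, 0.1397]
eef_rot: [-0.001, 0.931, 0.365, -0.001]
wrist_force: [0.5, -1.1, -2.2]
opening: 0.175
```

arm_command --pt "0 0 0 0 0 0 0.005" --pt "0 0 0.001 0 0 0 0.005" --pt "0 0 0.003 0 0 0 0.005" --pt "0 0 0.004 0 0 0 0.005" --pt "0 0 0.005 0 0 0 0.005"

```text
time_s: 19.0
eef_pos: [0.5957, 0.0447, 0.136]
eef_rot: [-0.0, 0.931, 0.365, 0.0]
wrist_force: [0.1, 0.1, -1.9]
opening: 0.175
```

arm_command --pt "0 0 0.0005 0 0 0 0.005" --pt "0 0 0.001 0 0 0 0.005" --pt "0 0 0.0015 0 0 0 0.005" --pt "0 0 0.002 0 0 0 0.005" --pt "0 0 0.002 0 0 0 0.005"

```text
time_s: 19.5
eef_pos: [0.5956, 0.0447, 0.1339]
eef_rot: [-0.0, 0.931, 0.365, -0.0]
wrist_force: [-0.6, 0.0, -2.0]
opening: 0.171
```

arm_command --pt "0 0 0.0005 0 0 0 0.005" --pt "0 0 0.001 0 0 0 0.005" --pt "0 0 0.001 0 0 0 0.005" --pt "0 0 0.001 0 0 0 0.005" --pt "0 0 0.001 0 0 0 0.005"

```text
time_s: 20.0
eef_pos: [0.5957, 0.0447, 0.133]
eef_rot: [-0.0, 0.931, 0.365, 0.0]
wrist_force: [-0.3, 0.1, -1.1]
opening: 0.175
```

arm_command --pt "0 0 0.0005 0 0 0 0.005" --pt "0 0 0.001 0 0 0 0.005" --pt "0 0 0.001 0 0 0 0.005" --pt "0 0 0.001 0 0 0 0.005" --pt "0 0 0.001 0 0 0 0.005"

```text
time_s: 20.5
eef_pos: [0.596, 0.0449, 0.1325]
eef_rot: [-0.0, 0.931, 0.365, 0.001]
wrist_force: [0.8, 2.6, 5.9]
opening: 0.171
```

Contact at the expected height. Release and retreat upward.

arm_command --pt "0 0 0 0 0 0 0.018" --pt "0 0 0 0 0 0 0.022" --pt "0 0 0 0 0 0 0.028" --pt "0 0 0 0 0 0 0.033" --pt "0 0 0 0 0 0 0.033"

```text
time_s: 21.0
eef_pos: [0.5955, 0.0446, 0.1318]
eef_rot: [-0.0, 0.931, 0.365, -0.0]
wrist_force: [-0.9, -0.1, -0.4]
opening: 0.387
```

arm_command --pt "0 0 -0.01 0 0 0 0.033" --pt "0 0 -0.03 0 0 0 0.033" --pt "0 0 -0.06 0 0 0 0.033" --pt "0 0 -0.1 0 0 0 0.04" --pt "0 0 -0.15 0 0 0 0.04"

```text
time_s: 21.5
eef_pos: [0.5946, 0.0447, 0.2824]
eef_rot: [-0.001, 0.931, 0.365, -0.001]
wrist_force: [1.0, -0.6, -0.1]
opening: 0.464
```

arm_command --pt "0 0 0 0 0 0 0.04" --pt "0 0 0 0 0 0 0.04" --pt "0 0 0 0 0 0 0.04" --pt "0 0 0 0 0 0 0.04" --pt "0 0 0 0 0 0 0.04"

```text
time_s: 22.0
eef_pos: [0.595, 0.0446, 0.2804]
eef_rot: [-0.001, 0.931, 0.365, -0.001]
wrist_force: [-0.1, -0.0, 0.5]
opening: 0.466
```

```bash
python3 - <<'E'
from goal import *
snap('side','side12')
W=pts([('side','side12')])[0]; W=W[(np.linalg.norm(W-[.536,-.01,.05],axis=1)<.18)&(W[:,2]<.1)]
rh=np.hypot(W[:,0]-.536,W[:,1]+.008); a=np.arctan2(W[:,1]+.008,W[:,0]-.536)
for k,R0,yaw,z,ri in(('L',.06,-.815,.030,.0495),('M',.049,-.039,.034,.0385),('S',.038,.75,.036,0)):
    P=W[((rh>ri)&(rh<R0)&((W[:,2]<.072)))|((abs(a-yaw)<.35)&(rh>R0)&(W[:,2]>.06))]
    if k=='L': P=P[(rh[((rh>ri)&(rh<R0)&((W[:,2]<.072)))|((abs(a-yaw)<.35)&(rh>R0)&(W[:,2]>.06))]>0)]
    print(k,np.round(fit(P,k,(.536,-.008,z,yaw),0,.01)[0],4))
im=cv2.imread('pics/side12.png')[130:290,190:350]; cv2.imwrite('pics/c7.png',cv2.resize(im,None,fx=3.5,fy=3.5,interpolation=cv2.INTER_CUBIC))
E
```

```text
L [ 0.5361 -0.0099  0.0305 -0.8085]
M [ 0.5358 -0.0075  0.0351 -0.0449]
S [ 0.5369 -0.0082  0.0363  0.7423]
```

View pics/c7.png

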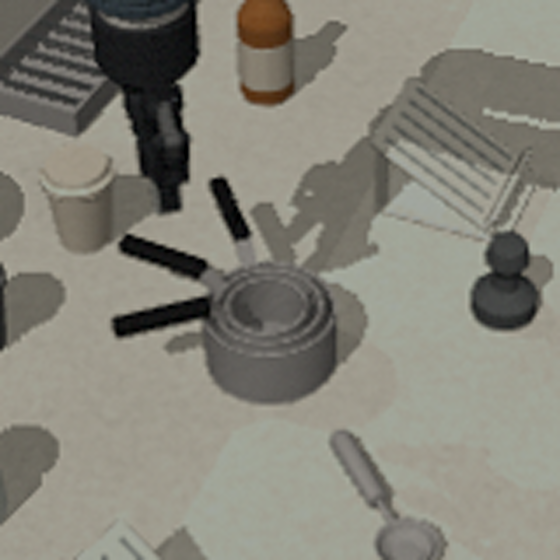

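The nest is complete: concentric rims at (270,305), handles fanned at (228,205), (160,257) and (160,315), gripper clear above.

```bash
python3 -c "
from bench import ctrl
print(ctrl.hand_in())"
```

```text
the job is handed in; nothing more can be done
None
```

The three pans are nested and the job is handed in, at about 22 s of the allowed 64 s. The hand-in gave no verdict. I gripped each pan by its handle, lifted it off its rest, levelled it and lowered it until it touched down at about 8 N. I then opened the fingers and drew back straight up.

My last checks, from side-camera fits:

| Pan | Centre height | Handle angle to the pan below |
|---|---|---|
| Large | 30.5 mm | – |
| Medium | 35.1 mm (4.6 mm above the large; 4 mm expected) | about 44° |
| Small | 36.3 mm (1.2 mm above the medium; 2 mm expected) | about 45°, same way round |

- **Centring:** the pan centres agree within about 2.5 mm sideways.
- **Large pan:** it moved less than 1 mm from its start.
- **Surroundings:** in the final view the pans looked level, the gripper was clear, and the objects in that crop looked undisturbed. I did not measure the bystanders' positions.
- **Checks that disagreed:** some fits failed where the handle was hidden or the pans overlapped, giving false turns or tilts. I set those aside in favour of the arm's own position, the force readings and the pictures. The top camera also read heights 2–5 mm higher than the side camera in most fits, so I relied on the side camera for height.

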